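# Lift a keyed wash basket off its trunnion stand into the drip tray

### The arm

A 6-joint arm with a two-finger parallel gripper is mounted at the origin on the work surface; the furniture and walls round the work are solid. World frame = base frame: x ahead of the robot, y to its left, z up, the work surface at z = 0. Lengths are in mm, angles in rad, forces in N, time in s.
With the tool pointing down it reaches from about 350 to 1000 mm from the base axis. Payload 7.1 kg.
Tool frame: the origin (TCP) lies midway between the tips of the shut fingers; the grasp point (between the pads) lies 19 mm behind it; z points along the fingers, y is the line along which they close (so a half turn about z gives the same grasp; the last joint's range is limited). The gripper opens to 85 mm and grips with 20 to 120 N. Pads are 22 mm wide; open, the fingers measure 114 mm over their backs; the gripper's body (76 mm by 85 mm) begins 54 mm behind the grasp point. The pads swing forward as they close: fully open they stand 13 mm farther back than shut.
Start: joints at [1.206, 0.423, 1.63, -0, 1.089, -0.019], TCP at [211.811, 587.997, 231.319] pointing down, gripper open.
Joint ranges: [-3, 3], [-0.9, 2.11], [0.09, 2.58], [-1.31, 4.45], [0.11, 2.69], [-2.54, 2.54]. Speed limits (rad/s): [2.39, 2.39, 3.01, 3.14, 3.14, 3.14].

### API

Orientations are given as a rotation vector (axis times angle).
In Python, from bench import env gives the robot as it stands.
- The arm moves only by the shell command python3 -m handwheel 'ROWS' [OPENING]. ROWS is JSON, a list of rows, each a list of 2 entries, a list of its own where there are three numbers: the shift along the world's x, y, z in units of 0.4 m (1.0 is 0.4 m), then the turn, a rotation vector about the world's x, y, z in units of 90 degrees (1.0 is 90 degrees). A call has 1 to 12 rows; each row is the pose to reach, as a shift and turn from the pose commanded when the call began; what a row does not reach only later rows make up. A row lasts 1/10 s, in which the tool goes at most 50 mm and 8.59 degrees, less where a joint would pass 70% of its speed; a pose out of reach is approached as far as the arm can. A call with a number of a shift or a turn outside -1 to 1 is refused whole. A call with a gripper value outside its range is refused whole. OPENING is the opening, from -1 (shut) to 1 (fully open), so that 0 is half open, set as the call begins (- or left out, the last holds). The fingers move at their own pace and stop on an object; the grip force is fixed at half the most. Time passes only in rows, so rows that repeat a pose let the fingers close. It gives the time, the measured TCP pose, the force, the opening and the grip force at its end, in the units of the state.
- env.state(): the state, without advancing time (a new reading comes with each control period).
- env.snapshot(name): name is "scene" or "top"; returns the picture (384x512x3 uint8, red, green, blue); there is no depth.
- env.camera_info(name): a dict with "mtx" (3x3 intrinsics, pixels), "xyz" and "orientation" of the camera in the world. Camera axes: x right, y down, z forward; pixel columns grow to the right and rows downward; lengths in mm; the calibration is good to about 2 mm. A picture is of the moment at which its call begins. camera_info takes no time and is no camera call.
- env.hand_in(): hands the job in; it is judged then, once.
Trained networks look in the newest picture that a camera, given by its name, has taken for a name from the list of things; names that differ only in an ending like _2 or _b are one class to them, and where a whole thing is asked for, a point or a joint stands for the part that bears it (a point fixed in the world has none). Each returns a list of dicts, best first, with "confidence" (0 to 1); they miss things now and then, are a little off and sometimes report something else, mostly with a low value. They report only what shows in the picture. A call takes as long as a camera call. They do not tell look-alikes from the thing itself.
- env.silhouettes(camera, target): "mask" (384x512 bool, what is visible of it) and "extent" ([left, top, width, height] in pixels, round what is visible of it).
The state is a dict: "t": time; "joint_positions": joint angles; "qd": joint speeds; "effort": joint torques, N m; "eef_pos": TCP position; "orientation": TCP orientation; "contact_force": force on the tool from outside, world axes, zero at the start; "moment": the same for the moment, N m; "grip_width": finger opening in mm; "grasp_force": force on a finger pad.
Only numpy, scipy, OpenCV 4.12 (cv2) and the standard library are available. Lean on these libraries where they do the work, as an engineer would, in place of code of your own. Each camera call takes 0.05 s, during which the arm holds its last target. There are 200 camera calls.

### The job

The two washed differential gears are in the wire basket that hangs on its trunnions in the slotted drain stand. Take the basket by its handle, tip it back past level until you feel the flat keys on its trunnions line up with the necks of the slots, and lift it off without letting it swing over or forcing it where it catches. Then set it down gently, flat on the floor of the shallow drip tray, with both gears still in it, and do not disturb the other parts on the bench.

Things in the scene. Friction and masses are not known exactly. Their poses are not given: they have to be found in the camera images.
- basket_grip (a point): Centre of the basket's black handle grip, a flat-sided bar 12 mm thick (basket x), 100 mm long (basket y) and 24 mm high (basket z), 75 mm above the trunnion axis, 60 mm of air under it. Axes are the basket's. At the start the basket hangs tilted 8 to 30 degrees about its y, the handle leaning to the stand's -x side, because the gears lie off-centre; it may swing for 2 s.
- basket_pivot (a point): Point of the basket on its trunnion axis, midway between the trunnions, 52 mm above its underside; axes as basket_grip. Each trunnion is a round 12 mm journal ending in a flat bar key, 11 mm by 42 mm and 8 mm thick, reaching out to 89.5 mm from the middle. The keys are clamped on by hand, both alike, so that they stand upright only with the basket tipped 2 to 29 degrees past level; how far differs.
- saddle (a point): Where the trunnion axis rests in the fixed stand, midway between the cheeks, 100 mm above the bench; z up, y from cheek to cheek. Inner half of each cheek: a vertical slot 14 mm wide with a V saddle. Outer half: a keyhole, a pocket round the axis (46 mm wide, 26 mm up) in which the key can turn, then a straight vertical neck 13 mm wide, 18 mm long, open at the top.
- gear_0_mid (a point): Centre of a loose steel bevel gear, 56 mm in diameter and 26 mm high, about 0.17 kg, lying teeth up in the basket.
- gear_1_mid (a point): Centre of the other bevel gear in the basket, of the same kind.
- tray_floor (a point): Centre of the inner floor of the fixed shallow steel drip tray, 3 mm above the bench: 194 mm (x) by 174 mm (y) inside, rim 18 mm above the bench; z up, turned up to 20 degrees. Set the basket in near the middle with its x and y along the tray's; its trunnions pass over the rim.
- basket: Loose wire basket, 0.42 kg, 120 mm (x) by 128 mm (y), walls 46 mm high; origin at the centre of its underside. Standing level, z points up, x across the handle, y along the trunnions. Past level means its handle leans to the stand's +x side. The keys pass the necks only within about 4 degrees of upright; else they catch under the shoulders after 4 to 8 mm of lift.
- stand: Fixed grey drain stand, origin at the centre of its underside, -x roughly towards the robot (turned up to 20 degrees). Base 150 mm (x) by 212 mm (y); cheeks 80 mm wide (x), 72 to 93 mm from the middle (y), tops 44 mm above the trunnion axis. The keys are clear of it after 65 mm of lift, the underside of the level basket after 96 mm.
- tray: The whole drip tray, fixed, 200 mm (x) by 180 mm (y); origin at the centre of its underside, axes as tray_floor. The stand is on the robot's left and the tray on its right, or the other way round.
- bolt: Bystander: flange bolt 39 mm tall, standing between stand and tray.
- shaft: Bystander: loose cross shaft, 21 mm thick, 105 mm long, lying behind the work; origin in the middle of its underside.
- block: Bystander: loose drilled round block, 54 mm in diameter, 36 mm high, behind the work.
Not all that is in view belongs to the job. What is shaped like the part that bears gear_0_mid but purple is not meant.

How it is judged (in metres and radians):
On the way:
1. the basket is lifted clear of the stand, its keys above the cheeks, with both gears in it (z of basket_pivot in the frame of saddle above 0.066 m and x of gear_0_mid in the frame of basket_pivot between -0.05 and 0.05 m and y of gear_0_mid in the frame of basket_pivot between -0.055 and 0.055 m and z of each of gear_0_mid, gear_1_mid in the frame of basket_pivot below 0 m and x of gear_1_mid in the frame of basket_pivot between -0.05 and 0.05 m and y of gear_1_mid in the frame of basket_pivot between -0.055 and 0.055 m), for 0.2 s.
At the end, for the whole second after the job is handed in: The basket stands at rest flat on the floor of the drip tray (underside within 4 mm of the floor, level within 3 degrees, its middle within 35 mm of the tray's middle along the tray and 30 mm across), and both gears are in it (x of basket_pivot in the frame of tray_floor between -0.035 and 0.035 m and y of basket_pivot in the frame of tray_floor between -0.03 and 0.03 m and z of basket_pivot in the frame of tray_floor below 0.056 m and angle between basket_pivot's own z axis and vertical below 0.05 rad and linear speed of basket below 0.02 m/s and x of gear_0_mid in the frame of basket_pivot between -0.05 and 0.05 m and y of gear_0_mid in the frame of basket_pivot between -0.055 and 0.055 m and z of each of gear_0_mid, gear_1_mid in the frame of basket_pivot below 0 m and x of gear_1_mid in the frame of basket_pivot between -0.05 and 0.05 m and y of gear_1_mid in the frame of basket_pivot between -0.055 and 0.055 m); the robot touches nothing.
It fails at once if the basket swings or tips over by more than 45 degrees (angle between basket_pivot's own z axis and vertical above 0.785 rad).
It fails at once if the basket is forced against the stand with more than 75 N (contact force between basket and stand above 75 N).
It fails at once if the basket is dropped or thrust on the tray with more than 60 N (contact force between basket and tray above 60 N).
It fails at once if another part on the bench is pushed more than 20 mm (distance of any of bolt, shaft, block from where it was at the start of the episode above 0.02 m).
It also fails if it takes over 64 s, if anything falls off the work surface, if the arm or the gripper's body presses on something with over 40 N, if the wrist force passes 120 N, or if a joint passes its speed limit or range.

## Working session

There is one attempt and no reset: what is moved stays moved. The work goes in short steps, Python scripts to look and compute and a shell command to move; the robot and the scene stay as the last step left them, time stands still between calls to the robot, and variables do not carry over. Pictures are saved under pics/ and viewed, at most 10 in all, crops included, and the job is handed in when it is done.

```bash
ls; mkdir -p pics
python3 - <<'E'
from bench import env
import cv2,numpy as np
for n in("scene","top"):
    im=env.snapshot(n); cv2.imwrite(f"pics/{n}0.png",cv2.cvtColor(im,cv2.COLOR_RGB2BGR))
    print(n,env.camera_info(n))
    for t in("basket","stand","tray","basket_grip","gear_0_mid","bolt"):
        print(t,[(d["extent"],round(d["confidence"],2)) for d in env.silhouettes(n,t)])
s=env.state();print(s)
E
```

```text
pics
scene {'mtx': array([[407.70907794,   0.        , 253.76771245],
       [  0.        , 407.70907794, 196.22828501],
       [  0.        ,   0.        ,   1.        ]]), 'xyz': array([233.24719557, 477.66381882, 824.45832778]), 'orientation': array([-0.88984269,  2.60788211, -0.99569979])}
basket [([158.9, 254.8, 88.7, 92.9], 0.58)]
stand [([146.3, 243.5, 122.2, 139.2], 0.74), ([157.6, 256.2, 89.3, 89.8], 0.61)]
tray [([263.1, 155.6, 99.3, 75.8], 0.69)]
basket_grip [([159.5, 259.4, 84.5, 89.2], 0.95), ([168.5, 201.8, 29.7, 32.5], 0.56), ([205.7, 285.1, 24.9, 26.3], 0.54)]
gear_0_mid [([278.9, 305.4, 25.9, 26.4], 0.98), ([224.1, 217.4, 16.2, 15.2], 0.66), ([182.6, 304.6, 31.4, 30.1], 0.56), ([283.0, 257.3, 18.1, 22.5], 0.56), ([158.3, 255.8, 88.8, 90.5], 0.51)]
bolt [([259.6, 236.5, 8.9, 9.6], 0.6)]
top {'mtx': array([[411.45737025,   0.        , 257.76898007],
       [  0.        , 411.45737025, 194.4647182 ],
       [  0.        ,   0.        ,   1.        ]]), 'xyz': array([ 437.91354717,  -26.62709866, 1040.30903305]), 'orientation': array([-2.16244075,  2.12116928, -0.1618647
[... 363 characters left out ...]
, 10.3], 0.4)]
{'t': 0.7, 'joint_positions': array([ 1.20600858e+00,  4.23076534e-01,  1.62987692e+00, -1.44161815e-05,
        1.08860253e+00, -1.90023048e-02]), 'qd': array([ 0.00209494, -0.0001521 , -0.00043555,  0.00089842, -0.00062492,
        0.00078731]), 'effort': array([-2.69932821e-05, -5.57177281e+01, -2.82092607e+01, -5.40418910e-05,
        6.95371418e-04, -2.22423927e-05]), 'eef_pos': array([211.81512702, 588.01161508, 231.34280957]), 'orientation': array([5.40442837e-01, 3.09473799e+00, 5.27044612e-05]), 'contact_force': array([ 0.2978137 ,  0.18027312, -0.22848113]), 'moment': array([ 0.042453  ,  0.0394721 , -0.00172727]), 'grasp_force': 0.0, 'grip_width': 85.30822147285528}
```

Run:
```python
import cv2,numpy as np
a=cv2.imread("pics/scene0.png")[140:390,120:390]; b=cv2.imread("pics/top0.png")[150:300,80:400]
a=cv2.resize(a,None,fx=2.2,fy=2.2,interpolation=cv2.INTER_CUBIC); b=cv2.resize(b,None,fx=2.5,fy=2.5,interpolation=cv2.INTER_CUBIC)
cv2.imwrite("pics/a.png",a);cv2.imwrite("pics/b.png",b)
```

```text
(no output)
```

View pics/a.png

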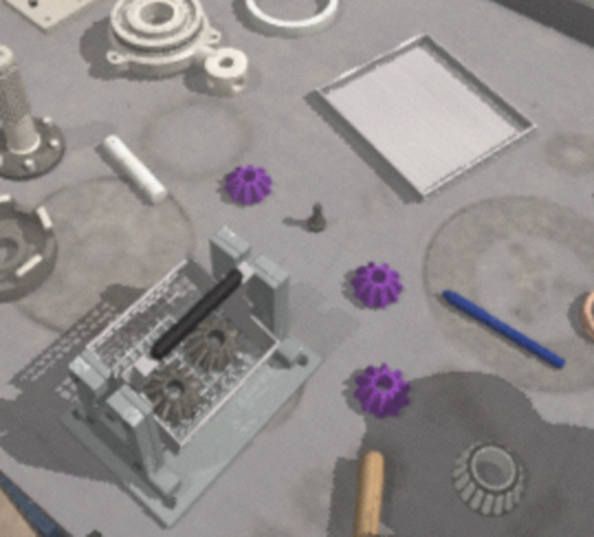

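View pics/b.png

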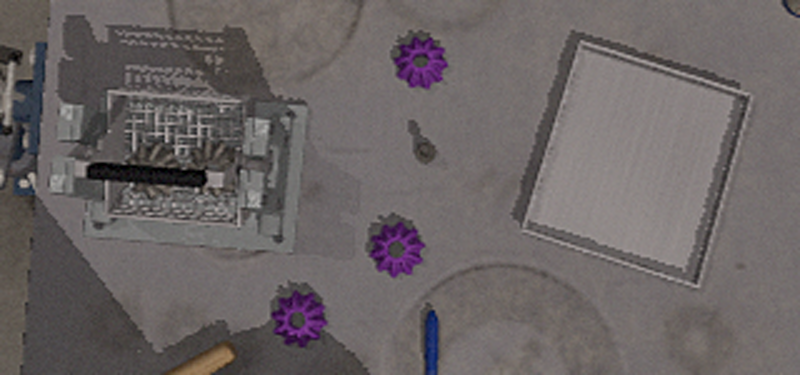

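The scene picture shows the black handle from about (191,300) to (228,265), with the dark steel gears beneath it in the stand. The tray is at upper right and three purple gears lie between, as look-alikes. In the top picture the handle is at about (139,219) and the tray at about (335,214). Candidates for the gear are the purple ones at scene (232,224), (291,270) and (294,317), the bearing at (343,357), and the dark pair inside the basket at (198,318) and (217,295). I choose the dark pair, in the basket with the black handle. Next I let the swing die down and look closer.

```bash
python3 -m handwheel '[[[0,0,0],[0,0,0]],[[0,0,0],[0,0,0]],[[0,0,0],[0,0,0]],[[0,0,0],[0,0,0]],[[0,0,0],[0,0,0]],[[0,0,0],[0,0,0]],[[0,0,0],[0,0,0]],[[0,0,0],[0,0,0]],[[0,0,0],[0,0,0]],[[0,0,0],[0,0,0]],[[0,0,0],[0,0,0]],[[0,0,0],[0,0,0]]]'
cat > h.py <<'E'
from bench import env
import cv2,numpy as np
from scipy.spatial.transform import Rotation as R
from scipy.optimize import least_squares
C={n:env.camera_info(n) for n in("scene","top")}
def proj(n,P):
    c=C[n];q=(np.atleast_2d(P)-c["xyz"])@R.from_rotvec(c["orientation"]).as_matrix();q=q@c["mtx"].T
    return q[:,:2]/q[:,2:]
def ray(n,u):
    c=C[n];d=R.from_rotvec(c["orientation"]).as_matrix()@np.linalg.inv(c["mtx"])@[u[0],u[1],1];return c["xyz"],d
def atz(n,u,z):
    o,d=ray(n,u);return o+d*(z-o[2])/d[2]
def tri(us,ut):
    A=[];b=[]
    for n,u in(("scene",us),("top",ut)):
        o,d=ray(n,u);d=d/np.linalg.norm(d);M=np.eye(3)-np.outer(d,d);A.append(M);b.append(M@o)
    x,r,_,_=np.linalg.lstsq(np.vstack(A),np.hstack(b),rcond=None);return x,r**.5
E
python3 - <<'E'
from h import *
im={n:env.snapshot(n) for n in C}
for n in C: cv2.imwrite(f"pics/{n}1.png",cv2.cvtColor(im[n],cv2.COLOR_RGB2BGR))
a=cv2.cvtColor(im["scene"],cv2.COLOR_RGB2BGR)[235:385,140:275];b=cv2.cvtColor(im["top"],cv2.COLOR_RGB2BGR)[175:260,90:215]
cv2.imwrite("pics/a1.png",cv2.resize(a,None,fx=4,fy=4,interpolation=cv2.INTER_CUBIC))
cv2.imwrite("pics/b1.png",cv2.resize(b,None,fx=6,fy=6,interpolation=cv2.INTER_CUBIC))
for n in C:
    g=im[n].max(2); m=(g<60).astype(np.uint8)
    y0,y1,x0,x1=(240,360,150,260) if n=="scene" else (185,245,105,190)
    mm=np.zeros_like(m);mm[y0:y1,x0:x1]=m[y0:y1,x0:x1]
    k,l,s,c=cv2.connectedComponentsWithStats(mm)
    i=1+s[1:,4].argmax();p=np.argwhere(l==i)[:,::-1];print(n,s[i],c[i],cv2.minAreaRect(p.astype(np.float32)))
print(env.state()["t"])
# tray rough corners
for p in((580,33),(748,93),(700,285),(522,228)): print(atz("top",(80+p[0]/2.5,150+p[1]/2.5),18).round(0))
E
```

```text
t: 1.9
eef_pos: [211.8, 588.0, 231.3]
orientation: [-0.541, -3.095, 0.0]
contact_force: [0.3, 0.2, -0.6]
grip_width: 85.5
grasp_force: 0.0
scene [189 263  40  40 264] [207.78409091 284.0719697 ] ((208.8042449951172, 282.8515625), (7.108572959899902, 53.71819305419922), 46.63658142089844)
top [115 214  49  11 347] [138.36311239 219.4610951 ] ((138.8443603515625, 218.99026489257812), (47.968902587890625, 8.857717514038086), 3.5763344764709473)
2.0
[ 678. -160.   18.]
[ 619. -330.   18.]
[ 427. -278.   18.]
[ 479. -103.   18.]
```

View pics/a1.png

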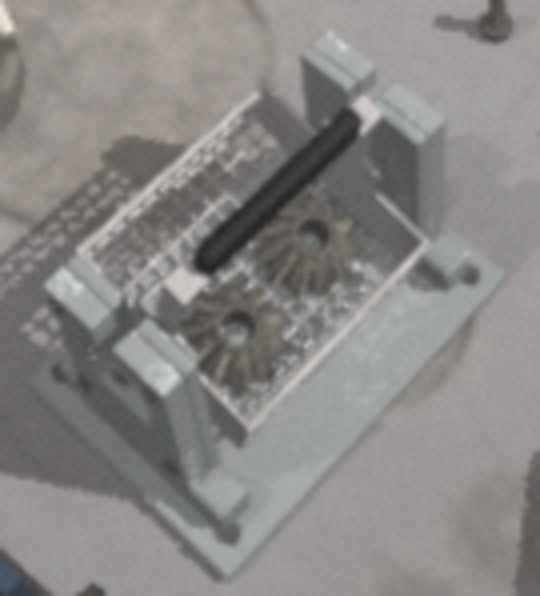

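View pics/b1.png

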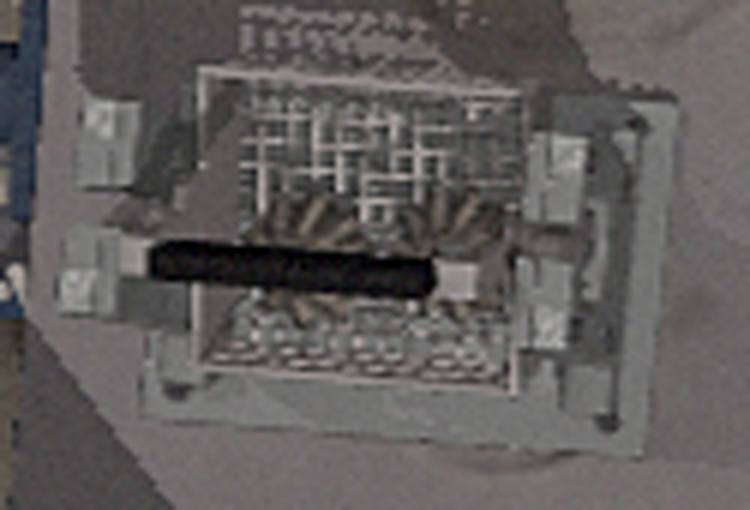

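The crops confirm the choice: the two dark gears are at a1 (312,235) and (237,330), under the black bar. The cheek tops are visible as four blocks in b1, at about (111,143), (88,270), (559,178) and (546,303).

Run:
```python
from h import *
f=lambda u,z=144:atz("top",(90+u[0]/6-.4,175+u[1]/6-.4),z)
L1,L2,R1,R2=[f(u) for u in((111,143),(88,270),(559,178),(546,303))]
print(L1.round(),L2.round(),R1.round(),R2.round())
L=(L1+L2)/2;Rr=(R1+R2)/2;S=(L+Rr)/2
print("cheek gap(165)",np.linalg.norm(L-Rr),"block gap(46.5)",np.linalg.norm(L1-L2),np.linalg.norm(R1-R2))
y=L-Rr;print("saddle xy",S,"yaw from y",np.degrees(np.arctan2(-y[0],y[1])),"from x",np.degrees(np.arctan2((L1-L2)[1],(L1-L2)[0])),np.degrees(np.arctan2((R1-R2)[1],(R1-R2)[0])))
# check in scene: project cheek top centres
for P in(L1,L2,R1,R2):print(((proj("scene",P)[0]-[140,235])*4).round())
# handle
x,r=tri((208.2,283.5),(138.6,219.2));print("grip",x,r)
G=[]
for us,ut in(((140+203/4,235+255/4),(90+150/6,175+260/6)),((140+350/4,235+120/4),(90+437/6,175+278/6))):
    p,r=tri(us,ut);G.append(p);print("end",p,r)
d=G[0]-G[1];print(np.linalg.norm(d),(G[0]+G[1])/2,np.degrees(np.arctan2(-d[0],d[1])))
# tray: outer corners at z=18
T=[atz("top",(80+p[0]/2.5-.3,150+p[1]/2.5-.3),18) for p in((580,33),(748,93),(700,285),(522,228))]
c=np.mean(T,0);e=(T[0]+T[1]-T[2]-T[3]);print("tray",c,np.degrees(np.arctan2(e[1],e[0])),[np.linalg.norm(T[i]-T[i-1]).round() for i in range(4)])
Ts=[atz("scene",(120+p[0]/2.2-.3,140+p[1]/2.2-.3),18) for p in((317,93),(425,36),(535,127),(422,197))]
print("tray scene",np.mean(Ts,0),[np.linalg.norm(Ts[i]-Ts[i-1]).round() for i in range(4)])
```

```text
[560. 305. 144.] [513. 310. 144.] [550. 140. 144.] [504. 142. 144.]
cheek gap(165) 166.2665398142838 block gap(46.5) 47.0363427859528 45.88396005523658
saddle xy [531.92896463 224.20048916 144.        ] yaw from y -3.1977968866791326 from x -5.9776971147770235 -3.2198087625277316
[ 83. 286.]
[151. 355.]
[337.  55.]
[406. 106.]
grip [513.21644059 227.54101023 168.51840055] [0.24795862]
end [512.45787535 273.02225277 181.22153335] [1.08744021]
end [510.15790557 176.14175366 168.32797084] [0.49105237]
97.76177639495263 [511.30789046 224.58200322 174.7747521 ] -1.3599621612989783
tray [ 551.34666001 -216.92640218   18.        ] -15.64229835377291 [np.float64(207.0), np.float64(179.0), np.float64(199.0), np.float64(183.0)]
tray scene [ 544.56315783 -213.75880371   18.        ] [np.float64(196.0), np.float64(179.0), np.float64(197.0), np.float64(181.0)]
```

```bash
cat >> h.py <<'E'
def basketR(yaw,tilt): return R.from_euler("ZY",[yaw,tilt],degrees=True)
TB=R.from_matrix(np.array([[0,1,0],[1,0,0],[0,0,-1]]).T)
def toolR(yaw,tilt): return basketR(yaw,tilt)*TB
def rel(p,Rt,ref=None):
    s=env.state() if ref is None else ref
    R0=R.from_rotvec(s["orientation"])
    t=(Rt*R0.inv()).as_rotvec()/(np.pi/2)
    print("shift",((p-s["eef_pos"])/400).round(4),"turn",t.round(4),"target",p.round(1))
E
python3 - <<'E'
from h import *
S=np.array([532,224.5,100]);yaw=-3.5;G=np.array([512,226,172.])
for th in(-15.5,):
    Rt=toolR(yaw,th);z=Rt.as_matrix()[:,2]
    for back in(120,0):
        rel(G+z*(19-back+2),Rt)
print(S+75*basketR(yaw,-15.5).as_matrix()[:,2])
E
```

```text
shift [ 0.6844 -0.9009  0.0902] turn [ 0.1015 -0.1542 -0.8134] target [485.6 227.6 267.4]
shift [ 0.7644 -0.9058 -0.1989] turn [ 0.1015 -0.1542 -0.8134] target [517.6 225.7 151.8]
[511.9945058  225.72358844 172.27228399]
```

```bash
python3 -m handwheel '[[[0.03,-0.05,0.09],[0,0,-0.05]],[[0.1,-0.15,0.14],[0.01,-0.015,-0.13]],[[0.17,-0.25,0.16],[0.02,-0.03,-0.21]],[[0.24,-0.35,0.16],[0.03,-0.045,-0.29]],[[0.31,-0.45,0.16],[0.04,-0.06,-0.37]],[[0.38,-0.54,0.16],[0.05,-0.075,-0.45]],[[0.45,-0.63,0.15],[0.06,-0.09,-0.53]],[[0.52,-0.72,0.14],[0.07,-0.11,-0.61]],[[0.59,-0.8,0.12],[0.085,-0.13,-0.69]],[[0.64,-0.86,0.1],[0.095,-0.145,-0.76]],[[0.684,-0.901,0.09],[0.1015,-0.154,-0.813]],[[0.684,-0.901,0.09],[0.1015,-0.154,-0.813]]]' 1
python3 - <<'E'
from h import *
S=np.array([532,224.5,100]);yaw=-3.5;G=np.array([512,226,172.])
Rt=toolR(yaw,-15.5);z=Rt.as_matrix()[:,2]
rel(G+z*(21-120),Rt);rel(G+z*(21-40),Rt);rel(G+z*21,Rt)
im=env.snapshot("top");sc=env.snapshot("scene")
o=np.hstack([cv2.resize(sc[200:350,140:290],None,fx=2.66,fy=2.66),cv2.resize(im[150:300,60:210],None,fx=2.66,fy=2.66)])
cv2.imwrite("pics/c.png",o[:,:,::-1])
E
```

```text
t: 3.2
eef_pos: [486.3, 225.8, 266.8]
orientation: [2.139, 2.005, 0.272]
contact_force: [-0.1, 1.1, -0.5]
grip_width: 85.5
grasp_force: 0.0
shift [-0.0019  0.0046  0.0015] turn [ 0.0002 -0.0003  0.0021] target [485.6 227.6 267.4]
shift [ 0.0515  0.0013 -0.1913] turn [ 0.0002 -0.0003  0.0021] target [506.9 226.3 190.3]
shift [ 0.0781 -0.0003 -0.2876] turn [ 0.0002 -0.0003  0.0021] target [517.6 225.7 151.8]
```

View pics/c.png

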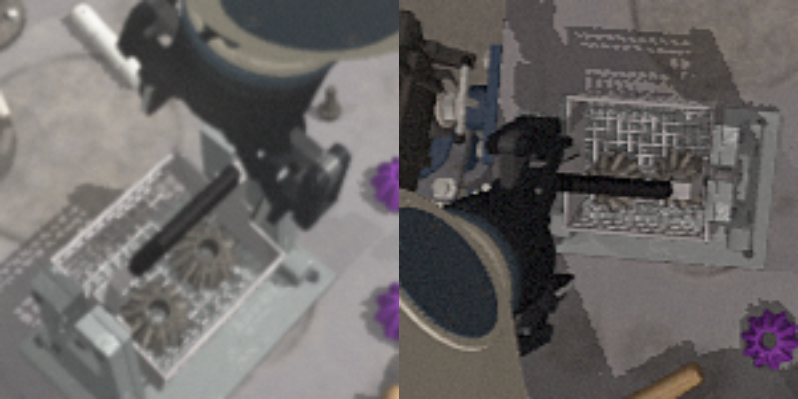

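The fingers straddle the bar in both views (scene crop about (190,215), top crop about (560,185)), with one on each side. Descending.

```bash
python3 -m handwheel '[[[0.012,0.003,-0.05],[0,0,0]],[[0.026,0.002,-0.1],[0,0,0]],[[0.04,0.002,-0.15],[0,0,0]],[[0.05,0.001,-0.19],[0,0,0]],[[0.06,0,-0.22],[0,0,0]],[[0.068,0,-0.25],[0,0,0]],[[0.074,0,-0.275],[0,0,0]],[[0.078,0,-0.288],[0,0,0]],[[0.078,0,-0.288],[0,0,0]]]' 1
python3 -m handwheel '[[[0,0,0],[0,0,0]],[[0,0,0],[0,0,0]],[[0,0,0],[0,0,0]],[[0,0,0],[0,0,0]],[[0,0,0],[0,0,0]],[[0,0,0],[0,0,0]],[[0,0,0],[0,0,0]],[[0,0,0],[0,0,0]]]' -1
python3 - <<'E'
from h import *
s=env.state();print(s["contact_force"],s["moment"],s["grip_width"],s["eef_pos"])
E
```

```text
t: 4.2
eef_pos: [516.5, 227.5, 151.5]
orientation: [2.135, 2.01, 0.272]
contact_force: [-0.4, 0.2, -0.0]
grip_width: 85.3
grasp_force: 0.0
t: 5.0
eef_pos: [517.0, 227.7, 152.5]
orientation: [2.135, 2.01, 0.275]
contact_force: [-0.3, -0.9, 5.1]
grip_width: 11.0
grasp_force: 59.0
[-0.28775276 -0.86785477  5.05145386] [-0.18672307 -0.08003355 -0.00932496] 11.020906177219464 [516.97014217 227.68211137 152.52884876]
```

```bash
cat >> h.py <<'E'
P0=np.array([531.5,227.0,100.]);D=54.5;YAW=-3.5
def tgt(th,lift=0,P=P0,yaw=YAW):
    Rt=toolR(yaw,th);return P+[0,0,lift]-Rt.as_matrix()[:,2]*D,Rt
E
python3 - <<'E'
from h import *
for th in(-15.5,-12,-8,-4,0,3,6): print(th,end=" ");rel(*tgt(th))
E
```

```text
-15.5 shift [-0.      0.0005 -0.    ] turn [-0.0002  0.0004 -0.0005] target [517.  227.9 152.5]
-12 shift [0.008 0.    0.002] turn [ 0.0021  0.0392 -0.0005] target [520.2 227.7 153.3]
-8 shift [ 0.0174 -0.0005  0.0036] turn [ 0.0048  0.0836 -0.0005] target [523.9 227.5 154. ]
-4 shift [ 0.0268 -0.0011  0.0046] turn [ 0.0075  0.1279 -0.0005] target [527.7 227.2 154.4]
0 shift [ 0.0363 -0.0017  0.0049] turn [ 0.0102  0.1723 -0.0005] target [531.5 227.  154.5]
3 shift [ 0.0434 -0.0021  0.0047] turn [ 0.0122  0.2056 -0.0005] target [534.3 226.8 154.4]
6 shift [ 0.0505 -0.0026  0.0042] turn [ 0.0143  0.2388 -0.0005] target [537.2 226.7 154.2]
```

```bash
python3 -m handwheel '[[[0.004,0,0.001],[0.001,0.02,0]],[[0.008,0,0.003],[0.002,0.039,0]],[[0.0127,0,0.004],[0.0034,0.061,0]],[[0.0174,-0.0005,0.005],[0.0048,0.0836,0]],[[0.022,-0.001,0.006],[0.006,0.106,0]],[[0.0268,-0.001,0.006],[0.0075,0.128,0]],[[0.0315,-0.0015,0.006],[0.009,0.15,0]],[[0.0363,-0.002,0.006],[0.01,0.172,0]],[[0.0434,-0.002,0.006],[0.012,0.2056,0]],[[0.0505,-0.0025,0.006],[0.0143,0.239,0]],[[0.0505,-0.0025,0.006],[0.0143,0.239,0]],[[0.0505,-0.0025,0.006],[0.0143,0.239,0]]]' -1
python3 - <<'E'
from h import *
s=env.state();print(s["contact_force"],s["moment"],s["grip_width"],s["eef_pos"],R.from_rotvec(s["orientation"]).__mul__(TB.inv()).as_euler("ZYX",degrees=True))
E
```

```text
t: 6.2
eef_pos: [537.2, 226.7, 154.4]
orientation: [-2.231, -2.1, 0.109]
contact_force: [1.3, 0.5, 0.6]
grip_width: 11.1
grasp_force: 59.2
[1.26585959 0.49933343 0.59750087] [ 0.09889152 -0.44395778  0.05667707] 11.067467741484743 [537.17989514 226.71438237 154.37019928] [-3.47535328  5.97660362  0.01026735]
```

```bash
python3 -m handwheel '[[[0,0,0.003],[0,0,0]],[[0,0,0.006],[0,0,0]],[[0,0,0.009],[0,0,0]],[[0,0,0.012],[0,0,0]],[[0,0,0.015],[0,0,0]],[[0,0,0.015],[0,0,0]]]' -1
python3 - <<'E'
from h import *
s=env.state();print(s["contact_force"],s["moment"],s["eef_pos"])
E
python3 -m handwheel '[[[0,0,0.0025],[0,0,0]],[[0,0,0.005],[0,0,0]],[[0,0,0.0065],[0,0,0]],[[0,0,0.0065],[0,0,0]]]' -1
python3 - <<'E'
from h import *
s=env.state();print(s["contact_force"],s["moment"],s["eef_pos"])
E
```

```text
t: 6.8
eef_pos: [536.3, 226.5, 160.4]
orientation: [-2.23, -2.099, 0.113]
contact_force: [0.7, -0.5, -6.4]
grip_width: 11.2
grasp_force: 58.6
[ 0.67726061 -0.48440085 -6.4242022 ] [-0.0434089  -0.32005714 -0.005638  ] [536.29037732 226.4547403  160.36079022]
t: 7.2
eef_pos: [535.8, 226.4, 161.0]
orientation: [-2.229, -2.098, 0.115]
contact_force: [3.1, 2.2, -25.7]
grip_width: 11.1
grasp_force: 58.8
[  3.13933492   2.18412025 -25.65030961] [ 0.34539841 -1.37530415  0.01912837] [535.82109107 226.35988674 161.03732774]
```

```bash
cat >> h.py <<'E'
def ref(th,lift=0,P=P0,yaw=YAW):
    p,r=tgt(th,lift,P,yaw);return dict(eef_pos=p,orientation=r.as_rotvec())
def show():
    s=env.state();q=R.from_rotvec(s["orientation"]);e=(q*TB.inv()).as_euler("ZYX",degrees=True)
    piv=s["eef_pos"]+q.as_matrix()[:,2]*D
    print("F",s["contact_force"].round(1),"M",s["moment"].round(2),"tcp",s["eef_pos"].round(1),"yaw,tilt,roll",e.round(1),"pivot",piv.round(1),"w",round(s["grip_width"],1),"t",s["t"])
E
python3 - <<'E'
from h import *
show()
r=ref(6,8.7)
for th,l in((6,2.5),(9,2.5),(12,2.5),(12,7),(12,9)): print(th,l,end=" ");rel(*tgt(th,l),r)
r=ref(12,9)
for th,l in((12,2.5),(15,2.5),(18,2.5),(18,7),(18,9)): print(th,l,end=" ");rel(*tgt(th,l),r)
E
```

```text
F [  3.1   2.2 -25.7] M [ 0.35 -1.38  0.02] tcp [535.8 226.4 161. ] yaw,tilt,roll [-3.5  6.2 -0.1] pivot [530.  226.7 106.9] w 11.1 t 7.2
6 2.5 shift [ 0.      0.     -0.0155] turn [-0. -0.  0.] target [537.2 226.7 156.7]
9 2.5 shift [ 0.0071 -0.0004 -0.0164] turn [0.002  0.0333 0.    ] target [540.  226.5 156.3]
12 2.5 shift [ 0.0141 -0.0009 -0.0177] turn [0.0041 0.0665 0.    ] target [542.8 226.3 155.8]
12 7 shift [ 0.0141 -0.0009 -0.0065] turn [0.0041 0.0665 0.    ] target [542.8 226.3 160.3]
12 9 shift [ 0.0141 -0.0009 -0.0015] turn [0.0041 0.0665 0.    ] target [542.8 226.3 162.3]
12 2.5 shift [ 0.      0.     -0.0162] turn [ 0.  0. -0.] target [542.8 226.3 155.8]
15 2.5 shift [ 0.0069 -0.0004 -0.0179] turn [ 0.002   0.0333 -0.    ] target [545.6 226.1 155.1]
18 2.5 shift [ 0.0137 -0.0008 -0.0199] turn [ 0.0041  0.0665 -0.    ] target [548.3 226.  154.3]
18 7 shift [ 0.0137 -0.0008 -0.0087] turn [ 0.0041  0.0665 -0.    ] target [548.3 226.  158.8]
18 9 shift [ 0.0137 -0.0008 -0.0037] turn [ 0.0041  0.0665 -0.    ] target [548.3 226.  160.8]
```

```bash
python3 -m handwheel '[[[0,0,-0.008],[0,0,0]],[[0,0,-0.0155],[0,0,0]],[[0.0035,0,-0.016],[0.001,0.0166,0]],[[0.0071,-0.0004,-0.0164],[0.002,0.0333,0]],[[0.0106,-0.0006,-0.017],[0.003,0.05,0]],[[0.0141,-0.0009,-0.0177],[0.004,0.0665,0]],[[0.0141,-0.0009,-0.0145],[0.004,0.0665,0]],[[0.0141,-0.0009,-0.0115],[0.004,0.0665,0]],[[0.0141,-0.0009,-0.0085],[0.004,0.0665,0]],[[0.0141,-0.0009,-0.005],[0.004,0.0665,0]],[[0.0141,-0.0009,-0.0015],[0.004,0.0665,0]],[[0.0141,-0.0009,-0.0015],[0.004,0.0665,0]]]' -1
python3 -c "from h import *;show()"
```

```text
t: 8.4
eef_pos: [542.9, 226.4, 163.1]
orientation: [-2.171, -2.044, 0.214]
contact_force: [2.2, -0.8, -5.9]
grip_width: 11.1
grasp_force: 61.4
F [ 2.2 -0.8 -5.9] M [-0.05 -0.92  0.09] tcp [542.9 226.4 163.1] yaw,tilt,roll [-3.4 12.   0. ] pivot [531.6 227.1 109.8] w 11.1 t 8.4
```

```bash
python3 -m handwheel '[[[0,0,0.004],[0,0,0]],[[0,0,0.008],[0,0,0]],[[0,0,0.012],[0,0,0]],[[0,0,0.012],[0,0,0]]]' -1
python3 -c "from h import *;show()"
```

```text
t: 8.8
eef_pos: [542.8, 226.3, 167.6]
orientation: [-2.171, -2.044, 0.215]
contact_force: [2.4, 1.1, -6.9]
grip_width: 11.1
grasp_force: 61.4
F [ 2.4  1.1 -6.9] M [-0.04 -1.18 -0.02] tcp [542.8 226.3 167.6] yaw,tilt,roll [-3.5 12.   0. ] pivot [531.4 227.  114.3] w 11.1 t 8.8
```

```bash
python3 -m handwheel '[[[0,0,0.006],[0,0,0]],[[0,0,0.012],[0,0,0]],[[0,0,0.018],[0,0,0]],[[0,0,0.024],[0,0,0]],[[0,0,0.03],[0,0,0]],[[0,0,0.03],[0,0,0]]]' -1
python3 -c "from h import *;show()"
```

```text
t: 9.4
eef_pos: [542.6, 226.3, 179.9]
orientation: [-2.17, -2.043, 0.215]
contact_force: [3.8, -0.1, -6.1]
grip_width: 11.2
grasp_force: 61.6
F [ 3.8 -0.1 -6.1] M [-0.16 -1.3   0.09] tcp [542.6 226.3 179.9] yaw,tilt,roll [-3.5 12.   0. ] pivot [531.2 226.9 126.6] w 11.2 t 9.4
```

```bash
python3 -m handwheel '[[[0.001,0,0.006],[0,0,0]],[[0.0015,0,0.014],[0,0,0]],[[0.0015,0,0.022],[0,0,0]],[[0.0015,0,0.03],[0,0,0]],[[0.0015,0,0.04],[0,0,0]],[[0.0015,0,0.05],[0,0,0]],[[0.0015,0,0.05],[0,0,0]]]' -1
python3 -c "from h import *;show()"
```

```text
t: 10.1
eef_pos: [542.8, 226.3, 200.0]
orientation: [-2.17, -2.043, 0.216]
contact_force: [-0.8, 0.4, -6.8]
grip_width: 11.3
grasp_force: 61.1
F [-0.8  0.4 -6.8] M [ 0.04 -0.34 -0.01] tcp [542.8 226.3 200. ] yaw,tilt,roll [-3.4 12.1  0. ] pivot [531.5 227.  146.7] w 11.3 t 10.1
```

```bash
python3 -m handwheel '[[[0,0,0.02],[0,0,0]],[[0,0,0.05],[0,0,0]],[[0,0,0.09],[0,0,0]],[[0,0,0.14],[0,0,0]],[[0,0,0.19],[0,0,0]],[[0,0,0.24],[0,0,0]],[[0,0,0.28],[0,0,0]],[[0,0,0.3],[0,0,0]],[[0,0,0.3],[0,0,0]]]' -1
python3 - <<'E'
from h import *
show()
P=np.array([540,200,267.]);rel(*tgt(6,0,P,-5));P=np.array([547,-215.5,220.]);rel(*tgt(0,0,P,-15.6))
for n in C:
    im=env.snapshot(n)
    for t in("tray",):
        for d in env.silhouettes(n,t):
            m=d["mask"].astype(np.uint8);c,_=cv2.findContours(m,cv2.RETR_EXTERNAL,cv2.CHAIN_APPROX_NONE);c=max(c,key=cv2.contourArea)
            b=cv2.approxPolyDP(cv2.convexHull(c),6,True)[:,0]
            print(n,d["confidence"],m.sum(),[atz(n,u,18)[:2].round(0).tolist() for u in b])
    if n=="scene": cv2.imwrite("pics/d.png",cv2.resize(im[100:340,100:400],None,fx=2,fy=2)[:,:,::-1])
E
```

```text
t: 11.0
eef_pos: [543.7, 226.5, 321.4]
orientation: [-2.171, -2.045, 0.211]
contact_force: [-0.3, -0.1, -6.7]
grip_width: 11.2
grasp_force: 61.1
F [-0.3 -0.1 -6.7] M [-0.08 -0.61  0.02] tcp [543.7 226.5 321.4] yaw,tilt,roll [-3.4 11.9  0.1] pivot [532.5 227.2 268.1] w 11.2 t 11.0
shift [ 0.0049 -0.0674 -0.0005] turn [-0.0056 -0.0651 -0.0172] target [545.7 199.5 321.2]
shift [ 0.0082 -1.1049 -0.1172] turn [-0.0226 -0.1302 -0.1345] target [ 547.  -215.5  274.5]
scene 0.87 4210 [[616.0, -331.0], [424.0, -266.0], [476.0, -92.0], [668.0, -162.0]]
scene 0.34 5039 [[746.0, -44.0], [664.0, -30.0], [543.0, 55.0], [557.0, 228.0], [658.0, 250.0], [735.0, 209.0], [784.0, 117.0]]
```

View pics/d.png

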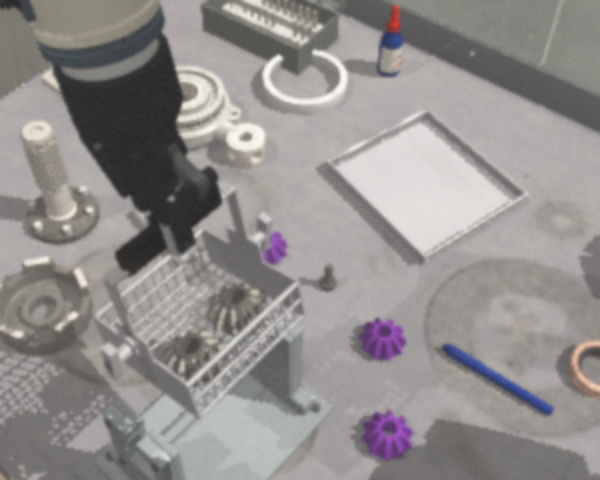

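The basket is clear, with both gears in it (d (190,350) and (235,295)). The tray is free at d (425,185). Carrying it over while levelling.

```bash
python3 -m handwheel '[[[0,-0.03,0],[-0.001,-0.01,-0.01]],[[0,-0.09,0],[-0.003,-0.02,-0.02]],[[0,-0.16,0],[-0.006,-0.03,-0.03]],[[0,-0.24,0],[-0.008,-0.045,-0.04]],[[0,-0.32,0],[-0.01,-0.06,-0.05]],[[0,-0.4,0],[-0.012,-0.075,-0.06]],[[0,-0.48,0],[-0.015,-0.09,-0.07]],[[0,-0.56,0],[-0.018,-0.105,-0.08]],[[0,-0.64,0],[-0.02,-0.12,-0.09]],[[0,-0.7,0],[-0.022,-0.13,-0.1]],[[0,-0.74,0],[-0.0226,-0.13,-0.105]],[[0,-0.75,0],[-0.0226,-0.13,-0.11]]]' -1
python3 - <<'E'
from h import *
show()
a=cv2.imread("pics/scene1.png")[145:240,255:370];b=cv2.imread("pics/top1.png")[155:275,280:390]
a=cv2.resize(a,(460,380),interpolation=cv2.INTER_CUBIC)
b=cv2.resize(b,(330,360),interpolation=cv2.INTER_CUBIC)
o=np.zeros((380,790,3),np.uint8);o[:,:460]=a;o[:360,460:]=b;cv2.imwrite("pics/e.png",o)
E
```

```text
t: 12.4
eef_pos: [542.4, -75.4, 319.0]
orientation: [-2.468, -1.943, 0.011]
contact_force: [0.2, -1.5, -6.7]
grip_width: 11.2
grasp_force: 61.0
F [ 0.2 -1.5 -6.7] M [-0.09  0.03  0.05] tcp [542.4 -75.4 319. ] yaw,tilt,roll [-13.6   0.3  -0.3] pivot [542.1 -75.7 264.5] w 11.2 t 12.4
```

View pics/e.png

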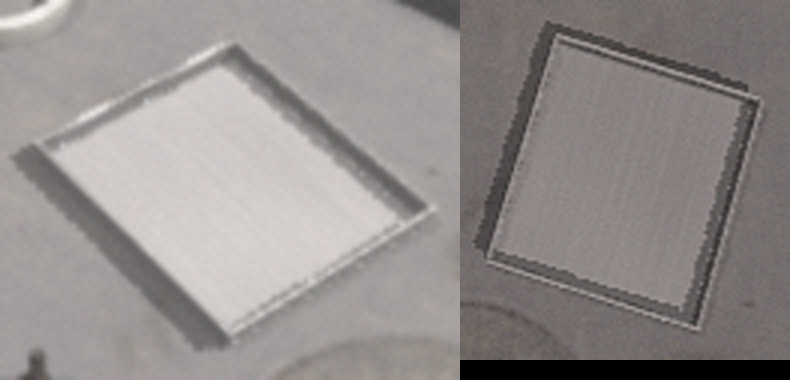

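The tray rim corners in e are (40,147), (233,45), (435,210) and (230,335) in the scene crop, and (96,37), (302,100), (240,328) and (27,260) in the top crop.

Run:
```python
from h import *
U={"scene":[(255+x/4-.4,145+y/4-.4) for x,y in((233,45),(435,210),(230,335),(40,147))],
"top":[(280+x/3-.3,155+y/3-.3) for x,y in((96,37),(302,100),(240,328),(27,260))]}
for n in U:
    q=np.array([atz(n,u,18) for u in U[n]])[:,:2];print(n,q.round(0).tolist(),q.mean(0),[np.linalg.norm(q[i]-q[i-1]).round() for i in range(4)])
def f(v,ns=("scene","top")):
    c,s=np.cos(v[2]),np.sin(v[2]);r=[]
    K=np.array([[a*100,b*90] for a,b in((1,1),(1,-1),(-1,-1),(-1,1))])@np.array([[c,s],[-s,c]])+v[:2]
    return np.concatenate([(proj(n,np.c_[K,np.full(4,18)])-U[n]).ravel() for n in ns])
for ns in(("scene",),("top",),("scene","top")):
    z=[]
    for a0 in(-.27,):
        o=least_squares(f,[547,-215,a0],args=(ns,));z.append((o.x[:2].round(1),np.degrees(o.x[2]).round(1),o.cost.round(2)))
    print(ns,z)
x=o.x
for z in(150,75,57): rel(*tgt(0,0,np.array([x[0],x[1],z]),np.degrees(x[2])),ref(0,0,np.array([542.3,-75.5,264.6]),-13.9))
```

```text
scene [[614.0, -328.0], [424.0, -275.0], [476.0, -102.0], [664.0, -159.0]] [ 544.58642256 -216.017644  ] [np.float64(176.0), np.float64(198.0), np.float64(180.0), np.float64(196.0)]
top [[668.0, -160.0], [617.0, -333.0], [427.0, -277.0], [479.0, -103.0]] [ 547.46697458 -217.95244973] [np.float64(197.0), np.float64(180.0), np.float64(198.0), np.float64(182.0)]
('scene',) [(array([ 543.5, -217. ]), np.float64(-104.7), np.float64(36.19))]
('top',) [(array([ 547.5, -218. ]), np.float64(-16.5), np.float64(0.63))]
('scene', 'top') [(array([ 550.2, -219.7]), np.float64(-50.3), np.float64(5304.41))]
shift [ 0.0197 -0.3604 -0.2865] turn [ 0.     0.    -0.405] target [ 550.2 -219.7  204.5]
shift [ 0.0197 -0.3604 -0.474 ] turn [ 0.     0.    -0.405] target [ 550.2 -219.7  129.5]
shift [ 0.0197 -0.3604 -0.519 ] turn [ 0.     0.    -0.405] target [ 550.2 -219.7  111.5]
```

```bash
python3 -m handwheel '[[[0.001,-0.04,0],[0,0,-0.005]],[[0.003,-0.1,-0.01],[0,0,-0.01]],[[0.005,-0.17,-0.03],[0,0,-0.02]],[[0.006,-0.24,-0.07],[0,0,-0.025]],[[0.008,-0.3,-0.12],[0,0,-0.03]],[[0.009,-0.34,-0.17],[0,0,-0.03]],[[0.009,-0.354,-0.22],[0,0,-0.03]],[[0.009,-0.354,-0.26],[0,0,-0.03]],[[0.009,-0.354,-0.28],[0,0,-0.03]],[[0.009,-0.354,-0.28],[0,0,-0.03]],[[0.009,-0.354,-0.28],[0,0,-0.03]]]' -1
python3 - <<'E'
from h import *
show()
for z in(153,80,60,55): rel(*tgt(0,0,np.array([546,-217,z]),-16.4))
o=[]
for n,b in(("scene",(110,260,230,380)),("top",(140,290,260,410))):
    im=env.snapshot(n);o.append(cv2.resize(im[b[0]:b[1],b[2]:b[3]],(390,390),interpolation=cv2.INTER_CUBIC))
cv2.imwrite("pics/f.png",np.hstack(o)[:,:,::-1])
E
```

```text
t: 13.5
eef_pos: [547.2, -215.3, 207.9]
orientation: [2.51, 1.888, -0.009]
contact_force: [-0.5, 0.5, -6.3]
grip_width: 11.3
grasp_force: 61.0
F [-0.5  0.5 -6.3] M [-0.01 -0.07  0.03] tcp [ 547.2 -215.3  207.9] yaw,tilt,roll [-16.1   0.2  -0.3] pivot [ 547.  -215.5  153.4] w 11.3 t 13.5
shift [-0.003  -0.0043 -0.0009] turn [ 0.0028 -0.0027 -0.0035] target [ 546.  -217.   207.5]
shift [-0.003  -0.0043 -0.1834] turn [ 0.0028 -0.0027 -0.0035] target [ 546.  -217.   134.5]
shift [-0.003  -0.0043 -0.2334] turn [ 0.0028 -0.0027 -0.0035] target [ 546.  -217.   114.5]
shift [-0.003  -0.0043 -0.2459] turn [ 0.0028 -0.0027 -0.0035] target [ 546.  -217.   109.5]
```

View pics/f.png

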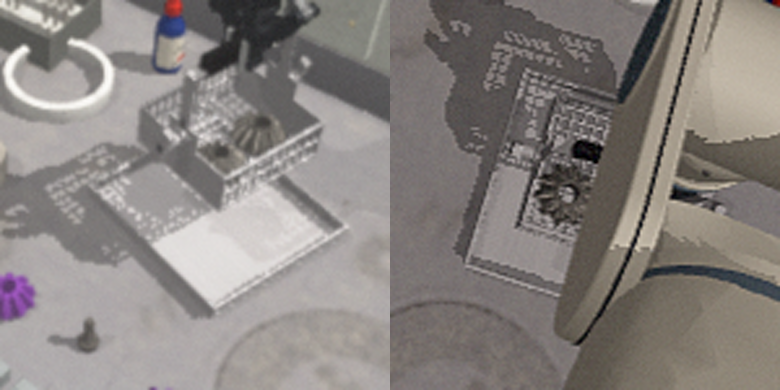

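Both gears are in the basket at f (225,155) and (258,130). It is level and square over the tray in both views. Lowering.

```bash
python3 -m handwheel '[[[-0.002,-0.002,-0.02],[0.001,-0.001,-0.002]],[[-0.003,-0.004,-0.06],[0.0028,-0.0027,-0.0035]],[[-0.003,-0.004,-0.1],[0.0028,-0.0027,-0.0035]],[[-0.003,-0.004,-0.14],[0.0028,-0.0027,-0.0035]],[[-0.003,-0.004,-0.18],[0.0028,-0.0027,-0.0035]],[[-0.003,-0.004,-0.205],[0.0028,-0.0027,-0.0035]],[[-0.003,-0.004,-0.22],[0.0028,-0.0027,-0.0035]],[[-0.003,-0.004,-0.23],[0.0028,-0.0027,-0.0035]],[[-0.003,-0.004,-0.23],[0.0028,-0.0027,-0.0035]]]' -1
python3 -c "from h import *;show()"
python3 -m handwheel '[[[0,0,-0.002],[0,0,0]],[[0,0,-0.004],[0,0,0]],[[0,0,-0.006],[0,0,0]],[[0,0,-0.008],[0,0,0]],[[0,0,-0.01],[0,0,0]],[[0,0,-0.01],[0,0,0]]]' -1
python3 -c "from h import *;show()"
```

```text
t: 14.5
eef_pos: [545.5, -217.0, 115.2]
orientation: [-2.516, -1.881, 0.001]
contact_force: [-0.9, 0.6, -7.2]
grip_width: 11.0
grasp_force: 61.0
F [-0.9  0.6 -7.2] M [ 0.02 -0.02  0.01] tcp [ 545.5 -217.   115.2] yaw,tilt,roll [-16.4   0.    0. ] pivot [ 545.5 -217.    60.7] w 11.0 t 14.5
t: 15.1
eef_pos: [545.4, -216.9, 111.2]
orientation: [-2.516, -1.881, 0.001]
contact_force: [0.0, -0.2, -7.0]
grip_width: 11.4
grasp_force: 61.0
F [ 0.  -0.2 -7. ] M [-0.01 -0.05 -0.06] tcp [ 545.4 -216.9  111.2] yaw,tilt,roll [-16.4   0.    0. ] pivot [ 545.4 -216.9   56.7] w 11.4 t 15.1
```

```bash
python3 -m handwheel '[[[0,0,-0.0015],[0,0,0]],[[0,0,-0.003],[0,0,0]],[[0,0,-0.0045],[0,0,0]],[[0,0,-0.006],[0,0,0]],[[0,0,-0.006],[0,0,0]]]' -1
python3 -c "from h import *;show()"
```

```text
t: 15.6
eef_pos: [545.7, -217.0, 109.9]
orientation: [-2.516, -1.881, 0.0]
contact_force: [-2.8, 2.9, 5.4]
grip_width: 11.0
grasp_force: 62.9
F [-2.8  2.9  5.4] M [ 0.35  0.55 -0.01] tcp [ 545.7 -217.   109.9] yaw,tilt,roll [-16.4   0.    0. ] pivot [ 545.7 -217.    55.4] w 11.0 t 15.6
```

```bash
python3 -m handwheel '[[[0,0,0],[0,0,0]],[[0,0,0],[0,0,0]],[[0,0,0],[0,0,0]],[[0,0,0],[0,0,0]],[[0,0,0],[0,0,0]],[[0,0,0],[0,0,0]],[[0,0,0],[0,0,0]],[[0,0,0],[0,0,0]]]' 0.8
python3 -c "from h import *;show()"
python3 -m handwheel '[[[0,0,0.02],[0,0,0]],[[0,0,0.06],[0,0,0]],[[0,0,0.1],[0,0,0]],[[0,0,0.16],[0,0,0]],[[0,0,0.22],[0,0,0]],[[0,0,0.3],[0,0,0]],[[0,0.05,0.38],[0,0,0]],[[-0.05,0.15,0.4],[0,0,0]],[[-0.1,0.25,0.4],[0,0,0]],[[-0.15,0.35,0.4],[0,0,0]],[[-0.2,0.45,0.4],[0,0,0]],[[-0.2,0.5,0.4],[0,0,0]]]' 0.8
python3 - <<'E'
from h import *
show()
o=[]
for n,b in(("scene",(110,260,230,380)),("top",(140,290,260,410))):
    im=env.snapshot(n);o.append(cv2.resize(im[b[0]:b[1],b[2]:b[3]],(390,390),interpolation=cv2.INTER_CUBIC))
cv2.imwrite("pics/g.png",np.hstack(o)[:,:,::-1])
E
```

```text
t: 16.4
eef_pos: [545.5, -217.0, 108.9]
orientation: [-2.516, -1.881, 0.001]
contact_force: [-0.5, 0.6, -0.1]
grip_width: 76.7
grasp_force: 0.0
F [-0.5  0.6 -0.1] M [-0.01  0.02 -0.03] tcp [ 545.5 -217.   108.9] yaw,tilt,roll [-16.4   0.    0. ] pivot [ 545.4 -216.9   54.4] w 76.7 t 16.4
t: 17.6
eef_pos: [462.6, -14.7, 269.4]
orientation: [-2.514, -1.882, 0.001]
contact_force: [-0.2, -0.2, -0.2]
grip_width: 76.7
grasp_force: 0.0
F [-0.2 -0.2 -0.2] M [-0.04  0.    0.03] tcp [462.6 -14.7 269.4] yaw,tilt,roll [-16.4   0.1   0. ] pivot [462.5 -14.7 214.9] w 76.7 t 17.6
```

View pics/g.png

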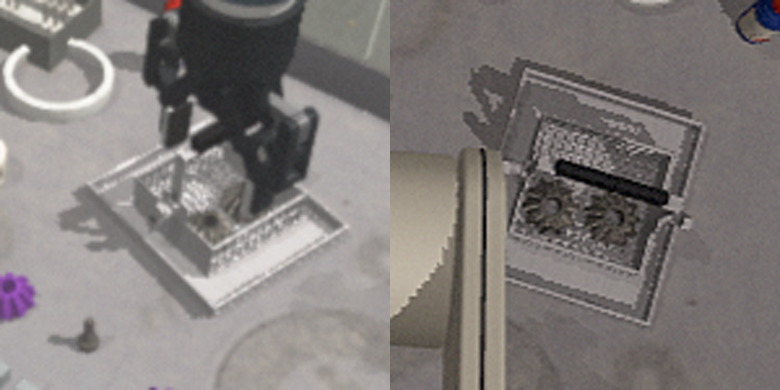

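The basket stands square and flat in the middle of the tray, in the top view at about (595,195). Both gears are in it at (550,205) and (612,217), and the robot is clear.

```bash
python3 -c "
from bench import env;print(env.hand_in())"
```

```text
the job is handed in; nothing more can be done
None
```

I lifted the basket off the stand with its keys lined up at about 12° past level, set it flat near the middle of the drip tray with both gears in it, and handed the job in at about 18 s; no verdict came back.

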